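Ready the music box for display

TASK

This music box has just been unpacked for the counter. Take the two cork packing plugs out from under its glazed lid and put both in the open metal waste bin, then fold the lid down until it stands 30 degrees open and leave it there. Leave the other things on the counter where they are.

Things in the scene. Friction and masses are not known exactly. Their poses are not given: they have to be found in the camera images.
- music_box: Dark wooden music box, open on top, fixed: 170 (x) by 250 (y) by 55 mm high, walls and floor 8 mm. Origin: centre of its underside. Its +x side carries the lid's hinge and faces roughly world +y (robot's left). Inside, mid -x wall: fixed brass movement, 34 by 80 mm, top 17 mm above the inner floor. A winding key stands 20 mm out of the outer -x face, 30 mm up.
- lid (a joint): Angle of the box's lid, rad: 0 closed (level on the rim), growing as it opens, stop at 1.13. Stiff hinge: the lid stays where left; turning it takes up to 0.65 N m. It starts at 1.0 to 1.12, leaning over the hinge half of the box, so a gripper pointing straight down cannot reach what stands there. 30 degrees is 0.524.
- lid_hinge (a point): Middle of the hinge line, at the top outer edge of the box's +x wall: (85, 0, 55) mm in the box's frame. The hinge line runs along the box's y. Axes turn with the lid: x in its plane from free edge to hinge, y along the hinge, z out of its upper (outer) face.
- lid_edge (a point): Middle of the lid's free edge, on its upper (outer) face: 170 mm from the hinge along the lid, 12 mm above its underside (which contains the hinge line); axes as lid_hinge. Lid: 170 by 250 by 12 mm, dark wood frame with rails 24 mm wide around a 5 mm glass pane set 3.5 mm below the frame's faces.
- cork_a: Cork plug, an upright cylinder 34 mm in diameter, 38 mm high, about 20 g, loose on the inner floor of the box below the lid, 42 to 60 mm from the hinge line (level) and 42 to 58 mm from mid-length of the box, towards the box's +y. Origin: centre of its underside.
- cork_b: The other cork plug, the same, towards the box's -y.
- bin: Square open-topped waste bin of bare metal, 160 by 160 by 90 mm high, walls 5 mm, 0.7 kg, standing loose on the counter to the left or right of the music box. Origin: centre of its underside.
- bell: Bystander: small bronze hand bell, 74 mm in diameter, 84 mm high, on the side of the music box where the bin is not. Origin: centre of its underside.
- egg: Bystander: rose quartz egg on a little wooden foot, 48 mm in diameter, 67 mm high in all. Origin: centre of its underside.
- clown: Bystander: tin clown figure on a 70 mm wooden box, 155 mm high in all. Origin: centre of its underside.
- key: Bystander: silver-coloured key lying flat on the counter beyond the music box, 66 mm long, 6 mm thick. Origin: middle of its underside.

How it is judged:
By the outcome, as a careful person would: the job done as asked, in the order asked, and still so for the second after the job is handed in, with the robot touching nothing.
It also fails if it takes over 72 s, if anything falls off the work surface, if the arm or the gripper's body presses on something with over 40 N, if the wrist force passes 120 N, or if a joint passes its speed limit or range.

ROBOT

A 6-joint arm with a two-finger parallel gripper is mounted at the origin on the work surface. World frame = base frame: x ahead of the robot, y to its left, z up, the work surface at z = 0. Lengths are in m, angles in rad, forces in N, time in s.
With the tool pointing down it reaches from about 0.35 to 0.875 m from the base axis. Payload 15.5 kg.
Tool frame: the origin (TCP) lies on the centre line of the jaws, within the pads' length; the fingertips stand 19 mm ahead of it and the grasp point (between the pads) is the TCP; z points along the fingers, x is the direction in which the jaws open and shut, and the axes are right-handed (so a half turn about z gives the same grasp; the last joint's range is limited). The gripper opens to 85 mm and grips with 20 to 120 N. Pads are 22 mm wide; open, the fingers measure 114 mm over their backs; the gripper's body (76 mm by 85 mm) begins 54 mm behind the grasp point. The pads swing forward as they close: fully open they stand 13 mm farther back than shut.
Start: joints at [-0.096, 0.494, 1.345, -0, 1.302, -0.096], TCP at [0.625, 0, 0.25] pointing down, gripper open.
Joint ranges: [-2.91, 2.91], [-0.82, 2.16], [0.22, 2.67], [-1.22, 4.37], [0.12, 2.79], [-3.08, 3.08]. Speed limits (rad/s): [1.89, 1.89, 2.57, 3.01, 3.01, 3.01].

INTERFACE

Orientations are given as a unit quaternion [x, y, z, w].
In Python, from cell import sensors, vision, workorder gives the robot as it stands. The module is installed in compiled form; this text tells all that it offers.
- The arm moves only by the tool play_rows, never from a script. Its argument "deltas" is a list of rows, each a list of 3 entries, a list of its own where there are three numbers: the shift along the tool's x, y, z as a fraction of full scale, then the turn, a rotation vector about the tool's x, y, z as a fraction of full scale, then the opening, from 0 (shut) to 1 (fully open). A call has 1 to 10 rows; each row shifts and turns the commanded pose from where the row before left it, along the tool's axes as they then stand; what a row does not reach is not made up. Full scale, the value 1, is 0.2 m for a shift and 180 degrees for a turn. A row lasts 1/10 s, in which the tool goes at most 50 mm and 8.59 degrees, less where a joint would pass 70% of its speed; a pose out of reach is approached as far as the arm can. A call with a number of a shift or a turn outside -1 to 1 is refused whole. A call with a gripper value outside its range is refused whole. The fingers move at their own pace and stop on an object; "force" is the grip in N (left out, the last holds). Time passes only in rows, so rows that do not move let the fingers close. It gives the time, the measured TCP pose, the force and the opening at its end, in the units of the state.
- sensors.read_state(): the state, without advancing time (a new reading comes with each control period).
- vision.read_camera(name): name is "scene" or "side" or "wrist"; returns the picture (384x512x3 uint8, red, green, blue); there is no depth.
- vision.camera_params(name): a dict with "intrinsics" (3x3 intrinsics, pixels), "R" (3x3) and "t" (3): a world point X has camera coordinates R X + t. Camera axes: x right, y down, z forward; pixel columns grow to the right and rows downward; lengths in m; the calibration is good to about 2 mm. A picture is of the moment at which its call begins: read the wrist's pose just before it. camera_params takes no time and is no camera call; for the wrist camera it gives the pose at the moment of the call.
- workorder.close_job(): hands the job in, once; it reports no verdict.
Trained networks look in the newest picture that a camera, given by its name, has taken for a name from the list of things; names that differ only in an ending like _2 or _b are one class to them, and where a whole thing is asked for, a point or a joint stands for the part that bears it (a point fixed in the world has none). Each returns a list of dicts, best first, with "conf" (0 to 1); they miss things now and then, are a little off and sometimes report something else, mostly with a low value. They report only what shows in the picture. A call takes as long as a camera call.
- vision.cut_out(camera, query): "region" (384x512 bool, what is visible of it) and "extent" ([left, top, right, bottom] in pixels, round what is visible of it).
The state is a dict: "t": time; "q": joint angles; "joint_vel": joint speeds; "joint_torque": joint torques, N m; "tool_pos": TCP position; "eef_rot": TCP orientation; "ft_force": force on the tool from outside, world axes, zero at the start; "wrist_torque": the same for the moment, N m; "width": opening from 0.0 (shut) to 1.0 (fully open).
Only numpy, scipy, OpenCV 4.12 (cv2) and the standard library are available. Lean on these libraries where they do the work, as an engineer would, in place of code of your own. Each camera call takes 0.05 s, during which the arm holds its last target. There are 200 camera calls.

## Working session

There is one attempt and no reset: what is moved stays moved. The work goes in short steps, Python scripts to look and compute and a tool call to move; the robot and the scene stay as the last step left them, time stands still between calls to the robot, and variables do not carry over. Pictures are saved under pics/ and viewed, about 8 in all and at most 12, crops included, and the job is handed in when it is done.

Besides the shell and the picture viewer there is one more tool, called by a JSON object that holds its "api" and its "payload", one argument or row to a line. play_rows: Moves the arm, as the interface text tells. Its arguments: {"type":"object","properties":{"deltas":{"type":"array","items":{"type":"array"}},"force":{"type":"number"}},"required":["deltas"]}

```bash
mkdir -p pics
python3 - <<'E'
from cell import sensors, vision
import cv2,numpy as np
s=sensors.read_state();print({k:np.round(v,3) for k,v in s.items()})
a=[]
for n in("scene","side"):
    im=vision.read_camera(n);cv2.imwrite(f"pics/{n}0.png",im[:,:,::-1])
    p=vision.camera_params(n);print(n,np.round(p["intrinsics"],1).tolist(),np.round(p["R"],3).tolist(),np.round(p["t"],3).tolist())
    for q in("music_box","lid","cork_a","bin","bell","egg","clown","key"):
        for d in vision.cut_out(n,q)[:2]: print(q,round(d["conf"],2),d["extent"])
E
```

```text
{'t': np.float64(0.0), 'q': array([-0.096,  0.494,  1.346,  0.   ,  1.303, -0.095]), 'joint_vel': array([ 0.002, -0.001, -0.001,  0.002,  0.001,  0.   ]), 'joint_torque': array([-3.0000e-03, -8.8216e+01, -3.8387e+01, -0.0000e+00,  1.0000e-02,
        0.0000e+00]), 'tool_pos': array([0.625, 0.   , 0.25 ]), 'eef_rot': array([ 1.   , -0.   , -0.001, -0.   ]), 'ft_force': array([0.278, 0.818, 0.273]), 'wrist_torque': array([0.035, 0.025, 0.014]), 'width': np.float64(0.994)}
scene [[482.4, 0.0, 258.3], [0.0, 482.4, 191.5], [0.0, 0.0, 1.0]] [[-0.811, 0.585, 0.019], [0.419, 0.602, -0.68], [-0.409, -0.543, -0.733]] [0.511, -0.2, 1.482]
music_box 0.75 [214.7, 124.5, 333.4, 246.1]
music_box 0.38 [187.8, 246.1, 210.9, 251.9]
lid 0.76 [248.8, 131.6, 331.2, 192.1]
cork_a 0.71 [292.9, 189.7, 304.2, 209.9]
cork_a 0.61 [257.3, 167.5, 274.6, 186.1]
bin 0.73 [361.4, 221.2, 470.9, 322.4]
bell 0.52 [223.6, 108.1, 236.5, 139.8]
egg 0.66 [305.5, 300.0, 328.0, 332.6]
clown 0.75 [158.3, 129.8, 189.5, 188.3]
key 0.61 [185.7, 243.4, 211.4, 253.4]
side [[441.6, 0.0, 257.6], [0.0, 441.6, 187.8], [0.0, 0.0, 1.0]] [[0.706, 0.708, -0.016], [0.392, -0.409, -0.824], [-0.59, 0.575, -0.567]] [-0.443, -0.195, 1.695]
music_box 0.87 [185.4, 122.8, 283.9, 235.4]
music_box 0.43 [211.9, 187.6, 221.6, 209.9]
lid 0.65 [234.2, 176.3, 245.5, 190.1]
lid 0.61 [184.1, 126.0, 261.7, 196.8]
cork_a 0.57 [211.0, 190.3, 224.0, 210.1]
bin 0.78 [264.4, 109.9, 324.7, 158.9]
bell 0.6 [133.6, 208.7, 157.5, 242.8]
egg 0.71 [334.0, 159.7, 352.0, 180.8]
egg 0.7 [187.6, 125.3, 264.8, 197.2]
clown 0.9 [197.7, 217.5, 233.3, 274.4]
key 0.62 [298.5, 222.9, 311.7, 236.7]
```

View pics/scene0.png

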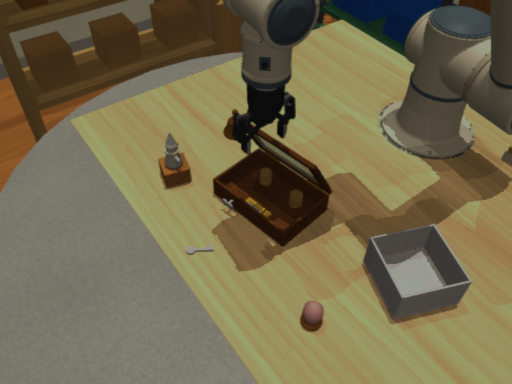

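View pics/side0.png

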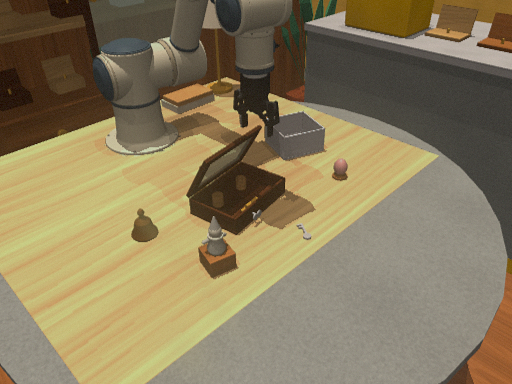

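The scene view shows the box at about (270,190), with both corks under the lid at (265,177) and (296,199). The bin is at (415,270), the egg at (313,313), and the clown at (174,160). The key is at (200,250), and the bell at (233,125) is partly hidden by the gripper. In the side view the box is at (237,190), the bin at (298,135) and the bell at (145,227).

```bash
cat > h.py <<'E'
import numpy as np,cv2
from cell import sensors,vision
from scipy.spatial.transform import Rotation as Rn
P={}
def cam(n):
    p=vision.camera_params(n);return p["intrinsics"],p["R"],p["t"]
def proj(n,X):
    K,R,t=cam(n);c=np.atleast_2d(X)@R.T+t;u=c@K.T;return u[:,:2]/u[:,2:]
def back(n,uv,z):
    K,R,t=cam(n);C=-R.T@t;d=R.T@np.linalg.solve(K,[uv[0],uv[1],1]);return C+d*(z-C[2])/d[2]
E
python3 - <<'E'
from h import *
for uv in[(215,183),(283,237),(328,193)]:print(back("scene",uv,.055).round(3))
for uv in[(191,199),(240,217),(285,183)]:print("side",back("side",uv,.055).round(3))
for n,uv in[("scene",(361,238)),("scene",(399,288)),("scene",(470,272)),("side",(296,139)),("side",(325,125))]:print("bin",back(n,uv,.09).round(3))
for n,uv in[("scene",(265,185)),("scene",(296,205)),("side",(241,189)),("side",(218,206))]:print("cork",back(n,uv,.012).round(3))
a=cv2.imread("pics/scene0.png")[115:255,200:345];b=cv2.imread("pics/side0.png")[115:240,175:295]
cv2.imwrite("pics/c.png",np.hstack([cv2.resize(x,(400,400),interpolation=cv2.INTER_CUBIC) for x in(a,b)]))
E
```

```text
[ 0.682 -0.117  0.055]
[0.646 0.118 0.055]
[0.469 0.074 0.055]
side [ 0.523 -0.164  0.055]
side [ 0.685 -0.123  0.055]
side [0.662 0.082 0.055]
bin [0.524 0.24  0.09 ]
bin [0.55  0.378 0.09 ]
bin [0.398 0.438 0.09 ]
bin [0.546 0.264 0.09 ]
bin [0.553 0.412 0.09 ]
cork [ 0.557 -0.071  0.012]
cork [0.534 0.031 0.012]
cork [0.544 0.011 0.012]
cork [ 0.559 -0.096  0.012]
```

View pics/c.png

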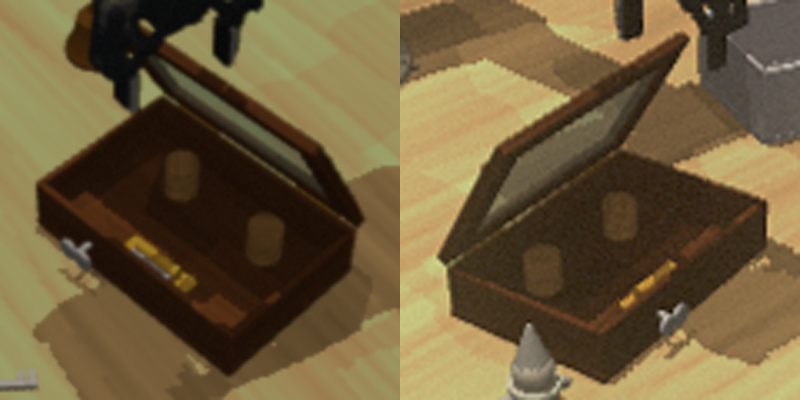

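The crops show the hinge on the near side of the box, facing the robot (about world -x), not +y as the text says. I'll trust the pictures and fit the box pose and lid angle to the corners I read from them.

```bash
cat >> h.py <<'E'
def boxpts(p):
    x,y,yw,th=p
    R=np.array([[np.cos(yw),-np.sin(yw),0],[np.sin(yw),np.cos(yw),0],[0,0,1]])
    b=lambda *q:R@np.array(q)+[x,y,0]
    def l(u,v,w): # u from hinge toward free edge, v along y, w above underside
        return b(.085-u*np.cos(th)+w*np.sin(th),v,.055+u*np.sin(th)+w*np.cos(th))
    return b,l
E
python3 - <<'E'
from h import *
from scipy.optimize import least_squares
S=lambda u,v:(200+u*.3625,115+v*.35); D=lambda u,v:(175+(u-400)*.3,115+v*.3125)
# box corner: -x=far from robot; box y sign: yaw~pi => box +y = world -y
F=lambda p:[(n,uv,X) for b,l in[boxpts(p)] for n,uv,X in[
("scene",S(38,183),b(-.085,.125,.055)),("scene",S(40,232),b(-.085,.125,0)),("scene",S(232,375),b(-.085,-.125,0)),
("scene",S(352,270),b(.085,-.125,0)),("scene",S(320,150),l(.17,-.125,0)),
("side",D(452,315),b(.085,.125,0)),("side",D(605,382),b(-.085,.125,0)),("side",D(600,330),b(-.085,.125,.055)),
("side",D(766,202),b(-.085,-.125,.055)),("side",D(766,250),b(-.085,-.125,0)),("side",D(686,36),l(.17,-.125,.012)),("side",D(497,150),l(.17,.125,.012))]]
res=lambda p:np.ravel([proj(n,X)[0]-uv for n,uv,X in F(p)])
r=least_squares(res,[.58,-.02,3.05,1.05],loss="soft_l1",x_scale=[.01,.01,.05,.05]);p=r.x
print(p.round(4));print(res(p).reshape(-1,2).round(1).tolist())
np.save("box.npy",p)
b,l=boxpts(p);out=[]
for n,(y0,y1,x0,x1) in(("scene",(115,255,200,345)),("side",(115,240,175,295))):
    im=cv2.imread(f"pics/{n}0.png")[y0:y1,x0:x1];sx,sy=400/(x1-x0),400/(y1-y0);im=cv2.resize(im,(400,400),interpolation=cv2.INTER_CUBIC)
    Q=[[b(-.085,-.125,z),b(-.085,.125,z),b(.085,.125,z),b(.085,-.125,z)] for z in(0,.055)]+[[l(0,-.125,w),l(.17,-.125,w),l(.17,.125,w),l(0,.125,w)] for w in(0,.012)]
    for q,c in zip(Q,[(0,255,0),(0,255,255),(255,0,0),(255,0,255)]):
        u=(proj(n,np.array(q))-[x0,y0]+.5)*[sx,sy];cv2.polylines(im,[u.astype(int)],True,c,1)
    out.append(im)
cv2.imwrite("pics/fit.png",np.hstack(out))
# things
from scipy.optimize import least_squares as LS
def obj(q,k,zc):
    for n in("scene","side"):
        for d in vision.cut_out(n,q)[:k]:
            e=d["extent"];c=((e[0]+e[2])/2,(e[1]+e[3])/2);X=back(n,c,zc)
            bx=np.array([[-np.cos(p[2]),-np.sin(p[2])],[-np.sin(p[2]),np.cos(p[2])]])@(X[:2]-b(.085,0,0)[:2])
            print(q,n,round(d["conf"],2),X.round(3),"hinge-dist,y",bx.round(3))
obj("cork_a",2,.027);obj("bin",1,.045);obj("bell",1,.042);obj("egg",1,.033);obj("clown",1,.077)
m=vision.cut_out("scene","bin")[0]["region"];np.save("binm.npy",m)
E
```

```text
[ 0.5734 -0.0264  3.3214  1.0324]
[[-1.3, -0.5], [-1.0, -3.1], [-0.2, 0.7], [0.1, -0.5], [-1.6, 3.0], [-0.3, -0.8], [-0.0, -0.8], [0.6, -0.2], [0.0, -2.5], [-0.3, -2.8], [-1.7, -2.9], [0.3, -2.4]]
cork_a scene 0.71 [0.526 0.031 0.027] hinge-dist,y [ 0.049 -0.065]
cork_a scene 0.61 [ 0.546 -0.083  0.027] hinge-dist,y [0.048 0.051]
cork_a side 0.57 [ 0.552 -0.091  0.027] hinge-dist,y [0.052 0.06 ]
bin scene 0.73 [0.459 0.358 0.045] hinge-dist,y [ 0.041 -0.399]
bin side 0.78 [0.466 0.351 0.045] hinge-dist,y [ 0.047 -0.39 ]
bell scene 0.52 [ 0.512 -0.305  0.042] hinge-dist,y [-0.025  0.263]
bell side 0.6 [ 0.517 -0.314  0.042] hinge-dist,y [-0.022  0.273]
egg scene 0.66 [0.704 0.309 0.033] hinge-dist,y [ 0.274 -0.307]
egg side 0.71 [0.725 0.289 0.033] hinge-dist,y [ 0.291 -0.283]
clown scene 0.75 [ 0.734 -0.232  0.077] hinge-dist,y [0.206 0.231]
clown side 0.9 [ 0.745 -0.259  0.077] hinge-dist,y [0.213 0.26 ]
```

View pics/fit.png

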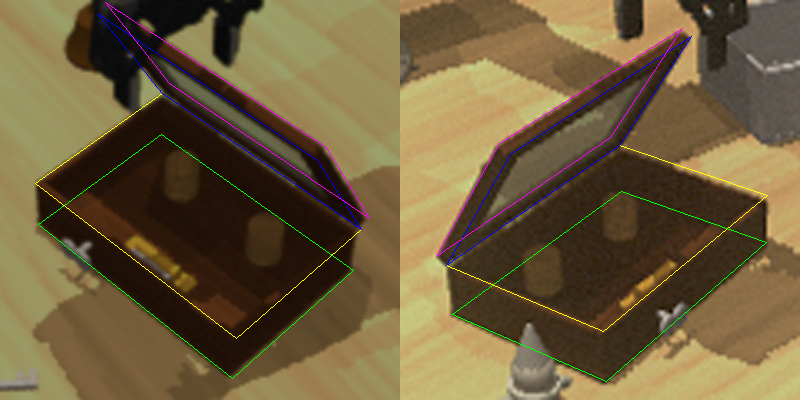

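The wireframe fits to within about 2–3 px, which is a few mm. I'll refine it with the wrist view.

Run:
```python
from h import *
im=vision.read_camera("wrist");K,R,t=cam("wrist")
print(K.round(1).tolist(),R.round(3).tolist(),(-R.T@t).round(3))
for q in("music_box","lid","cork_a"):
    for d in vision.cut_out("wrist",q)[:2]: print(q,round(d["conf"],2),d["extent"])
p=np.load("box.npy");b,l=boxpts(p);im=im[:,:,::-1].copy();cv2.imwrite("pics/w0raw.png",im)
Q=[[b(-.085,-.125,z),b(-.085,.125,z),b(.085,.125,z),b(.085,-.125,z)] for z in(0,.055)]+[[l(.17,-.125,0),l(.17,.125,0)]]
im=cv2.resize(im,(768,576),interpolation=cv2.INTER_CUBIC)
for q,c in zip(Q,[(0,255,0),(0,255,255),(255,0,255)]):cv2.polylines(im,[(proj("wrist",np.array(q))*1.5).astype(int)],True,c,1)
cv2.imwrite("pics/w0.png",im)
```

```text
[[299.5, 0.0, 257.9], [0.0, 299.5, 186.9], [0.0, 0.0, 1.0]] [[1.0, -0.0, -0.0], [-0.0, -0.949, 0.314], [-0.0, -0.314, -0.949]] [0.625 0.081 0.374]
music_box 0.92 [95.7, 57.6, 314.5, 355.3]
lid 0.76 [94.2, 66.7, 204.8, 350.6]
cork_a 0.89 [180.9, 209.2, 211.6, 246.3]
cork_a 0.58 [157.9, 125.8, 194.0, 161.6]
```

View pics/w0.png

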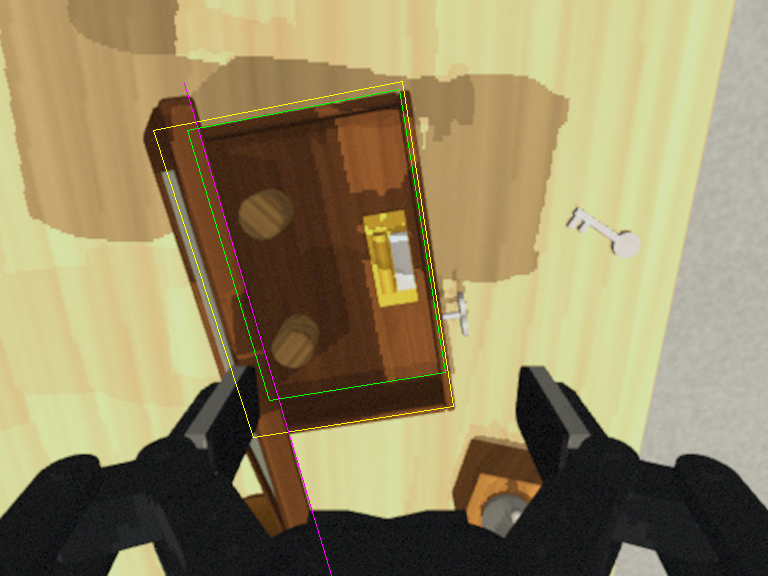

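Run:
```python
from h import *
from scipy.optimize import least_squares
S=lambda u,v:(200+u*.3625-.5,115+v*.35-.5); D=lambda u,v:(175+(u-400)*.3-.5,115+v*.3125-.5);W=lambda u,v:(u/1.5-.3,v/1.5-.3)
C={n:cam(n) for n in("scene","side","wrist")}
def pj(n,X):
    K,R,t=C[n];u=(np.atleast_2d(X)@R.T+t)@K.T;return u[:,:2]/u[:,2:]
def F(p):
    b,l=boxpts(p);return[
("scene",S(38,183),b(-.085,.125,.055)),("scene",S(232,375),b(-.085,-.125,0)),
("scene",S(352,270),b(.085,-.125,0)),
("side",D(452,315),b(.085,.125,0)),("side",D(605,382),b(-.085,.125,0)),("side",D(600,330),b(-.085,.125,.055)),
("side",D(766,202),b(-.085,-.125,.055)),("side",D(766,250),b(-.085,-.125,0)),("side",D(686,36),l(.17,-.125,.012)),("side",D(497,150),l(.17,.125,.012)),
("wrist",W(410,91),b(-.085,-.125,.055)),("wrist",W(453,407),b(-.085,.125,.055)),("wrist",W(187,98),l(.17,-.125,0)),("wrist",W(160,98),l(.17,-.125,.012))]
res=lambda p:np.ravel([pj(n,X)[0]-uv for n,uv,X in F(p)])
r=least_squares(res,[.573,-.026,3.32,1.03],loss="soft_l1",x_scale=[.01,.01,.05,.05]);p=r.x
print(p.round(4),res(p).reshape(-1,2).round(1).tolist());np.save("box.npy",p);b,l=boxpts(p)
a=np.linspace(0,2*np.pi,40)
def ext(n,x,y):
    c=np.concatenate([np.c_[x+.017*np.cos(a),y+.017*np.sin(a),a*0+z] for z in(.008,.046)]);u=pj(n,c);return np.r_[u.min(0),u.max(0)]
for obs in([("wrist",[157.9,125.8,194,161.6]),("scene",[292.9,189.7,304.2,209.9])],[("wrist",[180.9,209.2,211.6,246.3]),("scene",[257.3,167.5,274.6,186.1]),("side",[211,190.3,224,210.1])]):
    f=lambda q:np.ravel([ext(n,*q)-e for n,e in obs])
    for sub in(obs,obs[:1]):
        f=lambda q:np.ravel([ext(n,*q)-e for n,e in sub]);s=least_squares(f,[.54,-.03],x_scale=.01,loss="soft_l1")
        d=s.x-b(.085,0,0)[:2];e=b(-.085,0,0)[:2]-b(.085,0,0)[:2];e/=np.linalg.norm(e)
        print("cork",s.x.round(4),f(s.x).round(1),"hd",round(d@e,4),"y",round(d@[e[1],-e[0]],4))
print("into dir",e,"hinge",b(.085,0,.055),"edge",l(.17,0,.012))
# bin fit from extents in scene and side
def bx(n,x,y,w):
    R=np.array([[np.cos(w),-np.sin(w)],[np.sin(w),np.cos(w)]]);c=np.array([[i,j] for i in(-.08,.08) for j in(-.08,.08)])@R.T+[x,y]
    u=pj(n,np.r_[np.c_[c,[0]*4],np.c_[c,[.09]*4]]);return np.r_[u.min(0),u.max(0)]
o=[("scene",[361.4,221.2,470.9,322.4]),("side",[264.4,109.9,324.7,158.9])]
f=lambda q:np.ravel([bx(n,*q)-e for n,e in o]);s=least_squares(f,[.46,.355,.3],x_scale=[.01,.01,.1]);print("bin",s.x,s.fun.round(1))
```

```text
[ 0.5746 -0.0301  3.3109  1.03  ] [[-1.8, -1.1], [-1.7, 0.5], [-0.7, -0.2], [-0.7, 0.2], [-0.8, 0.6], [-0.2, 1.2], [0.2, -1.1], [-0.1, -1.3], [-1.3, -1.7], [-0.3, -1.2], [-2.2, -1.2], [0.5, 3.4], [5.2, -2.2], [-0.8, 0.5]]
cork [0.5302 0.0206] [-1.2 -0.2  0.6 -1.2 -5.2 -1.6 -2.1 -2. ] hd 0.0498 y -0.0575
cork [0.5306 0.0198] [-0.8  0.5  0.9 -0.4] hd 0.05 y -0.0566
cork [ 0.5474 -0.0876] [-0.5 -0.4  1.3 -0.1  0.6 -1.1 -3.6 -0.6  0.2  0.2 -0.5 -2.5] hd 0.0485 y 0.0521
cork [ 0.547 -0.088] [-0.8 -0.1  1.   0.1] hd 0.048 y 0.0524
into dir [0.98569441 0.16854237] hinge [ 0.4908502  -0.04445961  0.055     ] edge [ 0.56697912 -0.03144244  0.20691755]
bin [0.45770801 0.35357388 0.29666565] [ 0.6 -3.  -0.9  4.1 -0.8 -0.3 -1.7  0.4]
```

```bash
cat >> h.py <<'E'
e=np.array([.9857,.1685,0]);pp=np.array([-.1685,.9857,0]);Z=np.array([0,0,1.])
def Rt(tilt,side=-1):
    t=np.radians(tilt);z=-np.sin(t)*e-np.cos(t)*Z;x=side*pp;return np.c_[x,np.cross(z,x),z]
def turn(Rc,R,n):
    return (Rn.from_matrix(Rc.T@R).as_rotvec()/np.pi/n).round(4).tolist()
def st():
    s=sensors.read_state();return s,np.array(s["tool_pos"]),Rn.from_quat(s["eef_rot"]).as_matrix()
def shift(Rc,d,n): return (Rc.T@np.array(d)/.2/n).round(4).tolist()
E
python3 - <<'E'
from h import *
s,x,R=st();G=Rt(36);n=12
print(turn(R,G,n), "first lift/shift world to (.67,.045,.27) in",shift(R,np.array([.67,.045,.27])-x,2))
print("G",G.round(4).tolist())
E
```

```text
[-0.0138, -0.0117, 0.0359] first lift/shift world to (.67,.045,.27) in [0.1125, -0.1125, -0.0493]
G [[0.1685, -0.7974, -0.5794], [-0.9857, -0.1363, -0.099], [-0.0, 0.5878, -0.809]]
```

{"api": "play_rows", "payload": {
  "deltas": [
    [[0.1125, -0.1125, -0.05], [0, 0, 0], 0.7],
    [[0.1125, -0.1125, -0.05], [0, 0, 0], 0.7],
    [[0, 0, 0], [-0.0138, -0.0117, 0.0359], 0.7],
    [[0, 0, 0], [-0.0138, -0.0117, 0.0359], 0.7],
    [[0, 0, 0], [-0.0138, -0.0117, 0.0359], 0.7],
    [[0, 0, 0], [-0.0138, -0.0117, 0.0359], 0.7],
    [[0, 0, 0], [-0.0138, -0.0117, 0.0359], 0.7],
    [[0, 0, 0], [-0.0138, -0.0117, 0.0359], 0.7],
    [[0, 0, 0], [-0.0138, -0.0117, 0.0359], 0.7],
    [[0, 0, 0], [-0.0138, -0.0117, 0.0359], 0.7]
  ],
  "force": 25
}}

```text
t: 2.65
tool_pos: [0.67, 0.0453, 0.2703]
eef_rot: [0.874, -0.434, -0.141, 0.167]
ft_force: [-0.6, -1.0, -0.1]
width: 0.704
```

{"api": "play_rows", "payload": {
  "deltas": [
    [[0, 0, 0], [-0.0138, -0.0117, 0.0359], 0.7],
    [[0, 0, 0], [-0.0138, -0.0117, 0.0359], 0.7],
    [[0, 0, 0], [-0.0138, -0.0117, 0.0359], 0.7],
    [[0, 0, 0], [-0.0138, -0.0117, 0.0359], 0.7],
    [[0, 0, 0], [0, 0, 0], 0.7],
    [[0, 0, 0], [0, 0, 0], 0.7]
  ]
}}

```text
t: 3.25
tool_pos: [0.6702, 0.0449, 0.2698]
eef_rot: [0.728, -0.613, -0.2, 0.235]
ft_force: [-0.3, 1.2, -0.5]
width: 0.7
```

Run:
```python
from h import *
s,x,R=st();G=Rt(36)
print(s["q"].round(3),x.round(4),s["width"],s["t"]);print("rot err deg",np.degrees(Rn.from_matrix(R.T@G).as_rotvec()).round(2))
im=vision.read_camera("side");cv2.imwrite("pics/s1.png",cv2.resize(im[:,:,::-1],(768,576)))
im=vision.read_camera("wrist");cv2.imwrite("pics/w1.png",im[:,:,::-1])
for d in vision.cut_out("wrist","cork_a")[:3]:print(d["conf"],d["extent"])
for q in([.5305,.02],[.547,-.088]):print(proj("wrist",[q+[.008],q+[.046]]).round(0).tolist())
```

```text
[ 0.019  0.896  0.637 -0.11   2.228  1.379] [0.6702 0.0449 0.2698] 0.7001136824499096 3.25
rot err deg [-0.02  0.07  0.13]
0.82 [326.9, 111.4, 354.3, 148.5]
0.65 [244.7, 109.6, 271.1, 147.1]
[[259.0, 119.0], [259.0, 139.0]]
[[339.0, 120.0], [343.0, 140.0]]
```

View pics/s1.png

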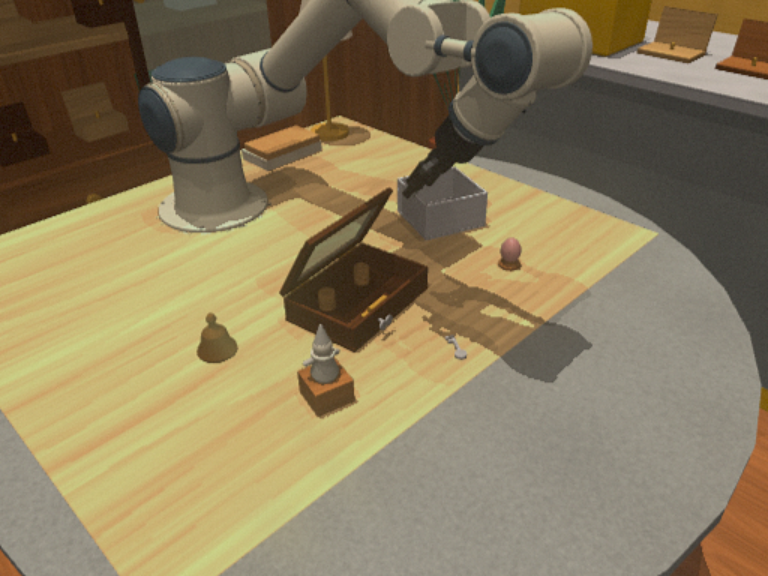

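The side view shows the forearm and wrist well above the lid, and the gripper tilted toward the bin side. The wrist detections agree with my cork estimates to about 1 px.

Run:
```python
from h import *
s,x,R=st();g=np.array([.5305,.02,.037]);pre=g-.22*R[:,2]
print(shift(R,pre-x,1),pre)
```

```text
[0.0087, -0.1127, 0.2626] [0.65781962 0.04154335 0.21511681]
```

{"api": "play_rows", "payload": {
  "deltas": [
    [[0.0044, -0.0563, 0.1313], [0, 0, 0], 0.7],
    [[0.0044, -0.0563, 0.1313], [0, 0, 0], 0.7],
    [[0, 0, 0.15], [0, 0, 0], 0.7],
    [[0, 0, 0.15], [0, 0, 0], 0.7],
    [[0, 0, 0.15], [0, 0, 0], 0.7],
    [[0, 0, 0.15], [0, 0, 0], 0.7],
    [[0, 0, 0], [0, 0, 0], 0.7]
  ]
}}

```text
t: 4.1
tool_pos: [0.5852, 0.0296, 0.1159]
eef_rot: [0.726, -0.613, -0.202, 0.237]
ft_force: [0.7, 1.0, 0.1]
width: 0.704
```

Run:
```python
from h import *
s,x,R=st();print(x,s["ft_force"].round(1));g=np.array([.5305,.02,.037]);print("remaining",shift(R,g-x,1))
a=vision.read_camera("wrist")[:,:,::-1];b=vision.read_camera("side")[100:244,170:362,::-1]
cv2.imwrite("pics/a2.png",np.hstack([cv2.resize(a,(400,300)),cv2.resize(b,(400,300))]))
```

```text
[0.58519569 0.02955043 0.11587044] [0.7 1.  0.1]
remaining [0.002, -0.0097, 0.4822]
```

View pics/a2.png

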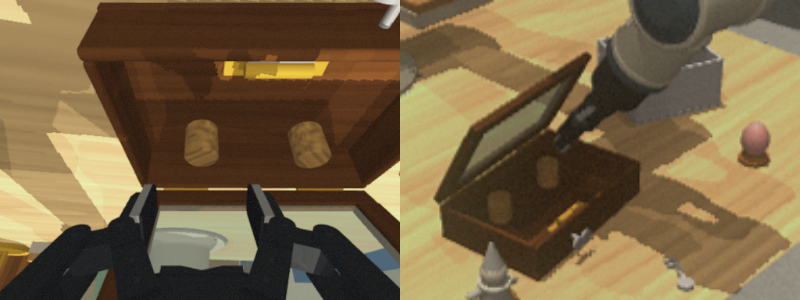

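The wrist view shows cork 1 centred between the fingers, and the side view shows the gripper running parallel to the lid and clear of it. I'll go in and grip.

{"api": "play_rows", "payload": {
  "deltas": [
    [[0, -0.003, 0.1], [0, 0, 0], 0.7],
    [[0, -0.003, 0.1], [0, 0, 0], 0.7],
    [[0, -0.003, 0.1], [0, 0, 0], 0.7],
    [[0, 0, 0.1], [0, 0, 0], 0.7],
    [[0, 0, 0.08], [0, 0, 0], 0.7],
    [[0, 0, 0], [0, 0, 0], 0.7]
  ]
}}

```text
t: 4.8
tool_pos: [0.5339, 0.0205, 0.0388]
eef_rot: [0.727, -0.613, -0.2, 0.236]
ft_force: [-0.0, 0.3, -0.6]
width: 0.697
```

{"api": "play_rows", "payload": {
  "deltas": [
    [[0, 0, 0], [0, 0, 0], 0.2],
    [[0, 0, 0], [0, 0, 0], 0.2],
    [[0, 0, 0], [0, 0, 0], 0.2],
    [[0, 0, 0], [0, 0, 0], 0.2],
    [[0, 0, 0], [0, 0, 0], 0.2],
    [[0, 0, 0], [0, 0, 0], 0.2]
  ],
  "force": 25
}}

```text
t: 5.4
tool_pos: [0.5356, 0.0206, 0.0401]
eef_rot: [0.727, -0.614, -0.199, 0.235]
ft_force: [2.8, -0.3, 5.8]
width: 0.385
```

{"api": "play_rows", "payload": {
  "deltas": [
    [[0, 0, -0.03], [0, 0, 0], 0.2],
    [[0, 0, -0.05], [0, 0, 0], 0.2],
    [[0, 0, -0.1], [0, 0, 0], 0.2],
    [[0, 0, -0.12], [0, 0, 0], 0.2],
    [[0, 0, -0.15], [0, 0, 0], 0.2],
    [[0, 0, -0.15], [0, 0, 0], 0.2],
    [[0, 0, -0.15], [0, 0, 0], 0.2],
    [[0, 0, -0.15], [0, 0, 0], 0.2],
    [[0, 0, -0.15], [0, 0, 0], 0.2],
    [[0, 0, -0.15], [0, 0, 0], 0.2]
  ]
}}

```text
t: 6.4
tool_pos: [0.674, 0.0441, 0.2352]
eef_rot: [0.727, -0.614, -0.2, 0.236]
ft_force: [0.6, 0.2, -0.4]
width: 0.388
```

Run:
```python
from h import *
s,x,R=st();print(x,s["ft_force"].round(1),s["width"]);g=np.array([.44,.371,.25]);print("over bin /12",shift(R,g-x,12),"down .16/6",shift(R,[0,0,-.16],6))
a=vision.read_camera("wrist")[:,:,::-1];b=vision.read_camera("side")[60:204,190:382,::-1]
cv2.imwrite("pics/a3.png",np.hstack([cv2.resize(a,(400,300)),cv2.resize(b,(400,300))]))
for q in("lid","cork_a"):
    for d in vision.cut_out("wrist",q)[:3]:print(q,d["conf"],d["extent"])
p=np.load("box.npy");print(proj("wrist",[[.547,-.088,.008],[.547,-.088,.046]]))
```

```text
[0.67396724 0.04410665 0.23523555] [ 0.6  0.2 -0.4] 0.3882447930867985
over bin /12 [-0.1506, 0.063, 0.0383] down .16/6 [0.0001, -0.0783, 0.1079]
lid 0.6 [177.0, 190.1, 472.4, 286.3]
cork_a 0.6 [222.0, 199.1, 293.2, 293.1]
cork_a 0.57 [330.5, 130.4, 357.2, 172.5]
[[341.31441291 141.51250387]
 [346.28252526 163.70642569]]
```

View pics/a3.png

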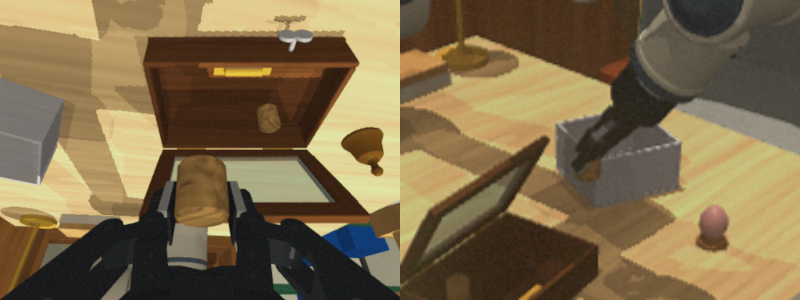

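The cork is held between the pads; the other stays at about (268,118) in the wrist half of the picture. Next, over to the bin.

{"api": "play_rows", "payload": {
  "deltas": [
    [[0, 0.06, -0.08], [0, 0, 0], 0.2],
    [[-0.15, 0.06, 0.04], [0, 0, 0], 0.2],
    [[-0.15, 0.06, 0.04], [0, 0, 0], 0.2],
    [[-0.15, 0.06, 0.04], [0, 0, 0], 0.2],
    [[-0.15, 0.06, 0.04], [0, 0, 0], 0.2],
    [[-0.15, 0.06, 0.04], [0, 0, 0], 0.2],
    [[-0.15, 0.06, 0.04], [0, 0, 0], 0.2],
    [[-0.15, 0.06, 0.04], [0, 0, 0], 0.2],
    [[-0.15, 0.06, 0.04], [0, 0, 0], 0.2],
    [[-0.15, 0.06, 0.04], [0, 0, 0], 0.2]
  ]
}}

```text
t: 7.6
tool_pos: [0.4984, 0.289, 0.2582]
eef_rot: [0.726, -0.614, -0.2, 0.237]
ft_force: [-0.2, 0.2, -0.4]
width: 0.388
```

{"api": "play_rows", "payload": {
  "deltas": [
    [[-0.15, 0.06, 0.04], [0, 0, 0], 0.2],
    [[-0.15, 0.06, 0.04], [0, 0, 0], 0.2],
    [[0, 0, 0], [0, 0, 0], 0.2],
    [[0, 0, 0], [0, 0, 0], 0.2]
  ]
}}

```text
t: 8.0
tool_pos: [0.4608, 0.3427, 0.2595]
eef_rot: [0.727, -0.613, -0.2, 0.237]
ft_force: [0.8, -0.7, 0.1]
width: 0.383
```

Run:
```python
from h import *
s,x,R=st();print(x,s["q"].round(2),s["width"]);g=np.array([.44,.371,.09]);print("to drop/8",shift(R,g-x,8), "rot",np.degrees(Rn.from_matrix(R.T@Rt(36)).as_rotvec()).round(1))
```

```text
[0.46079151 0.34268045 0.25950052] [0.45 0.71 1.06 0.18 1.97 1.87] 0.3828103513102303
to drop/8 [-0.0196, -0.0545, 0.0914] rot [ 0.1  0.  -0. ]
```

{"api": "play_rows", "payload": {
  "deltas": [
    [[-0.02, -0.0545, 0.0914], [0, 0, 0], 0.2],
    [[-0.02, -0.0545, 0.0914], [0, 0, 0], 0.2],
    [[-0.02, -0.0545, 0.0914], [0, 0, 0], 0.2],
    [[-0.02, -0.0545, 0.0914], [0, 0, 0], 0.2],
    [[-0.02, -0.0545, 0.0914], [0, 0, 0], 0.2],
    [[-0.02, -0.0545, 0.0914], [0, 0, 0], 0.2],
    [[-0.02, -0.0545, 0.0914], [0, 0, 0], 0.2],
    [[-0.02, -0.0545, 0.0914], [0, 0, 0], 0.2],
    [[0, 0, 0], [0, 0, 0], 0.2],
    [[0, 0, 0], [0, 0, 0], 0.2]
  ]
}}

```text
t: 9.0
tool_pos: [0.4413, 0.371, 0.0904]
eef_rot: [0.726, -0.614, -0.2, 0.236]
ft_force: [0.1, 0.5, -0.7]
width: 0.386
```

{"api": "play_rows", "payload": {
  "deltas": [
    [[0, 0, 0], [0, 0, 0], 0.6],
    [[0, 0, 0], [0, 0, 0], 0.6],
    [[0, 0, 0], [0, 0, 0], 0.6],
    [[0, 0, 0], [0, 0, 0], 0.6],
    [[0, 0.0545, -0.0914], [0, 0, 0], 0.7],
    [[0, 0.0545, -0.0914], [0, 0, 0], 0.7],
    [[0, 0.0545, -0.0914], [0, 0, 0], 0.7],
    [[0, 0.0545, -0.0914], [0, 0, 0], 0.7],
    [[0, 0.0545, -0.0914], [0, 0, 0], 0.7],
    [[0, 0.0545, -0.0914], [0, 0, 0], 0.7]
  ]
}}

```text
t: 10.0
tool_pos: [0.4524, 0.3736, 0.2185]
eef_rot: [0.726, -0.614, -0.2, 0.236]
ft_force: [-0.6, -0.1, 0.4]
width: 0.699
```

Run:
```python
from h import *
s,x,R=st();g=np.array([.547,-.088,.037]);pre=g-.22*R[:,2]
print(x,s["width"],"via(.67,.04,.27)/12",shift(R,np.array([.67,.04,.27])-x,12),"then pre",shift(R,pre-[.67,.04,.27],4))
for n in("wrist","scene"):
    vision.read_camera(n)
    for d in vision.cut_out(n,"cork_a")[:3]:print(n,round(d["conf"],2),d["extent"])
    for d in vision.cut_out(n,"bin")[:1]:print(n,"bin",round(d["conf"],2),d["extent"])
```

```text
[0.45243177 0.37361044 0.21847345] 0.6985717175992711 via(.67,.04,.27)/12 [0.1521, -0.0408, -0.0564] then pre [0.1324, -0.027, 0.0653]
wrist 0.57 [236.4, 33.1, 275.7, 88.0]
wrist bin 0.75 [239.7, 31.5, 277.1, 87.8]
scene 0.62 [421.0, 267.3, 437.5, 290.6]
scene 0.51 [259.1, 167.3, 273.9, 184.4]
scene 0.51 [157.8, 132.9, 187.1, 187.8]
scene bin 0.72 [363.7, 226.1, 469.1, 323.2]
```

Cork 1 is now in the bin in the scene view, at about (429,279). On to cork 2.

{"api": "play_rows", "payload": {
  "deltas": [
    [[0, 0.06, -0.13], [0, 0, 0], 0.7],
    [[0, 0.06, -0.13], [0, 0, 0], 0.7],
    [[0.16, -0.05, -0.03], [0, 0, 0], 0.7],
    [[0.16, -0.05, -0.03], [0, 0, 0], 0.7],
    [[0.16, -0.05, -0.03], [0, 0, 0], 0.7],
    [[0.16, -0.05, -0.03], [0, 0, 0], 0.7],
    [[0.16, -0.05, -0.03], [0, 0, 0], 0.7],
    [[0.16, -0.05, -0.03], [0, 0, 0], 0.7],
    [[0.16, -0.05, -0.03], [0, 0, 0], 0.7],
    [[0.16, -0.05, -0.03], [0, 0, 0], 0.7]
  ]
}}

```text
t: 11.3
tool_pos: [0.598, 0.1372, 0.2641]
eef_rot: [0.726, -0.614, -0.201, 0.237]
ft_force: [0.4, 0.3, 0.4]
width: 0.704
```

{"api": "play_rows", "payload": {
  "deltas": [
    [[0.16, -0.05, -0.03], [0, 0, 0], 0.7],
    [[0.16, -0.05, -0.03], [0, 0, 0], 0.7],
    [[0.13, -0.03, 0], [0, 0, 0], 0.7],
    [[0.13, -0.03, 0], [0, 0, 0], 0.7],
    [[0.13, -0.03, 0], [0, 0, 0], 0.7],
    [[0, 0, 0], [0, 0, 0], 0.7],
    [[0, 0, 0], [0, 0, 0], 0.7]
  ]
}}

```text
t: 12.0
tool_pos: [0.6584, 0.0046, 0.2512]
eef_rot: [0.726, -0.614, -0.201, 0.236]
ft_force: [-0.5, 0.4, 0.1]
width: 0.705
```

Run:
```python
from h import *
s,x,R=st();g=np.array([.547,-.088,.037]);pre=g-.15*R[:,2]
print(x,"to pre",shift(R,pre-x,1))
vision.read_camera("wrist")
for d in vision.cut_out("wrist","cork_a")[:3]:print(round(d["conf"],2),d["extent"])
print(proj("wrist",[[.547,-.088,.008],[.547,-.088,.046]]).round(1))
```

```text
[0.65836769 0.00457504 0.25119515] to pre [0.3658, -0.1258, 0.4836]
0.74 [301.4, 109.9, 328.3, 148.7]
0.31 [127.9, 169.7, 434.9, 258.1]
[[315.5 119.1]
 [319.  140.4]]
```

{"api": "play_rows", "payload": {
  "deltas": [
    [[0.12, -0.042, 0], [0, 0, 0], 0.7],
    [[0.12, -0.042, 0], [0, 0, 0], 0.7],
    [[0.12, -0.042, 0], [0, 0, 0], 0.7],
    [[0, 0, 0.12], [0, 0, 0], 0.7],
    [[0, 0, 0.12], [0, 0, 0], 0.7],
    [[0, 0, 0.12], [0, 0, 0], 0.7],
    [[0, 0, 0.12], [0, 0, 0], 0.7],
    [[0, 0, 0], [0, 0, 0], 0.7],
    [[0, 0, 0], [0, 0, 0], 0.7]
  ]
}}

```text
t: 13.0
tool_pos: [0.6353, -0.0714, 0.1604]
eef_rot: [0.727, -0.613, -0.2, 0.236]
ft_force: [0.6, 0.3, 0.2]
width: 0.7
```

Run:
```python
from h import *
s,x,R=st();g=np.array([.547,-.088,.037])
print(x,"to grasp",shift(R,g-x,1))
vision.read_camera("wrist")
for d in vision.cut_out("wrist","cork_a")[:2]:print(round(d["conf"],2),d["extent"])
print(proj("wrist",[[.547,-.088,.008],[.547,-.088,.046]]).round(1), proj("wrist",[x,x+.019*R[:,2]]))
```

```text
[ 0.63531907 -0.07136109  0.16041982] to grasp [0.0088, 0.0004, 0.7633]
[[259.4 154.2]
 [259.6 184.3]] [[257.56850981 266.1257228 ]
 [257.5983103  246.22338629]]
```

{"api": "play_rows", "payload": {
  "deltas": [
    [[0, 0, 0.12], [0, 0, 0], 0.7],
    [[0, 0, 0.12], [0, 0, 0], 0.7],
    [[0, 0, 0.12], [0, 0, 0], 0.7],
    [[0, 0, 0.12], [0, 0, 0], 0.7],
    [[0, 0, 0.12], [0, 0, 0], 0.7],
    [[0, 0, 0.1], [0, 0, 0], 0.7],
    [[0, 0, 0.05], [0, 0, 0], 0.7],
    [[0, 0, 0], [0, 0, 0], 0.7],
    [[0, 0, 0], [0, 0, 0], 0.7]
  ]
}}

```text
t: 14.0
tool_pos: [0.5492, -0.0867, 0.0392]
eef_rot: [0.727, -0.614, -0.199, 0.236]
ft_force: [-0.3, -0.4, 0.5]
width: 0.702
```

{"api": "play_rows", "payload": {
  "deltas": [
    [[0, 0, 0], [0, 0, 0], 0.2],
    [[0, 0, 0], [0, 0, 0], 0.2],
    [[0, 0, 0], [0, 0, 0], 0.2],
    [[0, 0, 0], [0, 0, 0], 0.2],
    [[0, 0, 0], [0, 0, 0], 0.2],
    [[0, 0, 0], [0, 0, 0], 0.2]
  ]
}}

```text
t: 14.6
tool_pos: [0.5489, -0.0867, 0.0392]
eef_rot: [0.727, -0.614, -0.199, 0.236]
ft_force: [3.3, 2.1, 5.8]
width: 0.383
```

{"api": "play_rows", "payload": {
  "deltas": [
    [[0, 0, -0.03], [0, 0, 0], 0.2],
    [[0, 0, -0.05], [0, 0, 0], 0.2],
    [[0, 0, -0.1], [0, 0, 0], 0.2],
    [[0, 0, -0.12], [0, 0, 0], 0.2],
    [[0, 0, -0.15], [0, 0, 0], 0.2],
    [[0, 0, -0.15], [0, 0, 0], 0.2],
    [[0, 0, -0.15], [0, 0, 0], 0.2],
    [[0, 0, -0.15], [0, 0, 0], 0.2],
    [[0, 0, -0.15], [0, 0, 0], 0.2],
    [[0, 0, -0.15], [0, 0, 0], 0.2]
  ]
}}

```text
t: 15.6
tool_pos: [0.6879, -0.063, 0.2345]
eef_rot: [0.726, -0.614, -0.2, 0.236]
ft_force: [0.8, -0.7, -0.4]
width: 0.385
```

Run:
```python
from h import *
s,x,R=st();print(x,s["width"]);g=np.array([.447,.332,.27]);print("over bin /16",shift(R,g-x,16))
```

```text
[ 0.68794866 -0.06297273  0.23453048] 0.38458565993345506
over bin /16 [-0.1343, 0.0499, 0.0227]
```

{"api": "play_rows", "payload": {
  "deltas": [
    [[0, 0.06, -0.1], [0, 0, 0], 0.2],
    [[0, 0.06, -0.1], [0, 0, 0], 0.2],
    [[-0.18, 0.02, 0.02], [0, 0, 0], 0.2],
    [[-0.18, 0.02, 0.02], [0, 0, 0], 0.2],
    [[-0.18, 0.02, 0.02], [0, 0, 0], 0.2],
    [[-0.18, 0.02, 0.02], [0, 0, 0], 0.2],
    [[-0.18, 0.02, 0.02], [0, 0, 0], 0.2],
    [[-0.18, 0.02, 0.02], [0, 0, 0], 0.2],
    [[-0.18, 0.07, 0.05], [0, 0, 0], 0.2],
    [[-0.18, 0.07, 0.05], [0, 0, 0], 0.2]
  ]
}}

```text
t: 16.6
tool_pos: [0.5757, 0.2114, 0.2748]
eef_rot: [0.727, -0.614, -0.2, 0.236]
ft_force: [0.3, 0.2, 0.5]
width: 0.387
```

{"api": "play_rows", "payload": {
  "deltas": [
    [[-0.18, 0.1, 0.07], [0, 0, 0], 0.2],
    [[-0.18, 0.1, 0.07], [0, 0, 0], 0.2],
    [[-0.18, 0.1, 0.07], [0, 0, 0], 0.2],
    [[-0.1, 0.1, 0.07], [0, 0, 0], 0.2],
    [[0, 0, 0], [0, 0, 0], 0.2],
    [[0, 0, 0], [0, 0, 0], 0.2]
  ]
}}

```text
t: 17.2
tool_pos: [0.4586, 0.3203, 0.277]
eef_rot: [0.727, -0.613, -0.2, 0.236]
ft_force: [-0.1, -0.3, -1.0]
width: 0.382
```

Run:
```python
from h import *
s,x,R=st();print(x,s["width"]);g=np.array([.447,.332,.09]);print("drop /10",shift(R,g-x,10))
```

```text
[0.45864048 0.32031722 0.27701152] 0.3824759544050473
drop /10 [-0.0066, -0.0511, 0.0785]
```

{"api": "play_rows", "payload": {
  "deltas": [
    [[-0.007, -0.051, 0.0785], [0, 0, 0], 0.2],
    [[-0.007, -0.051, 0.0785], [0, 0, 0], 0.2],
    [[-0.007, -0.051, 0.0785], [0, 0, 0], 0.2],
    [[-0.007, -0.051, 0.0785], [0, 0, 0], 0.2],
    [[-0.007, -0.051, 0.0785], [0, 0, 0], 0.2],
    [[-0.007, -0.051, 0.0785], [0, 0, 0], 0.2],
    [[-0.007, -0.051, 0.0785], [0, 0, 0], 0.2],
    [[-0.007, -0.051, 0.0785], [0, 0, 0], 0.2],
    [[-0.007, -0.051, 0.0785], [0, 0, 0], 0.2],
    [[-0.007, -0.051, 0.0785], [0, 0, 0], 0.2]
  ]
}}

```text
t: 18.2
tool_pos: [0.448, 0.3317, 0.0885]
eef_rot: [0.726, -0.614, -0.2, 0.236]
ft_force: [-0.0, -0.8, -0.8]
width: 0.381
```

{"api": "play_rows", "payload": {
  "deltas": [
    [[0, 0, 0], [0, 0, 0], 0.2],
    [[0, 0, 0], [0, 0, 0], 0.6],
    [[0, 0, 0], [0, 0, 0], 0.6],
    [[0, 0, 0], [0, 0, 0], 0.6],
    [[0, 0, 0], [0, 0, 0], 0.6],
    [[0, 0.06, -0.1], [0, 0, 0], 0.6],
    [[0, 0.06, -0.1], [0, 0, 0], 0.6],
    [[0, 0.06, -0.1], [0, 0, 0], 0.6],
    [[0, 0.06, -0.1], [0, 0, 0], 0.6],
    [[0, 0.06, -0.1], [0, 0, 0], 0.6]
  ]
}}

```text
t: 19.2
tool_pos: [0.4569, 0.3338, 0.2068]
eef_rot: [0.726, -0.614, -0.2, 0.236]
ft_force: [0.7, 1.6, 0.6]
width: 0.599
```

{"api": "play_rows", "payload": {
  "deltas": [
    [[0, 0.06, -0.1], [0, 0, 0], 0],
    [[0, 0.06, -0.1], [0, 0, 0], 0],
    [[0, 0.06, -0.1], [0, 0, 0], 0],
    [[0.18, -0.05, -0.03], [0, 0, 0], 0],
    [[0.18, -0.05, -0.03], [0, 0, 0], 0],
    [[0.18, -0.05, -0.03], [0, 0, 0], 0],
    [[0.18, -0.05, -0.03], [0, 0, 0], 0],
    [[0.18, -0.05, -0.03], [0, 0, 0], 0],
    [[0.18, -0.05, -0.03], [0, 0, 0], 0],
    [[0.18, -0.05, -0.03], [0, 0, 0], 0]
  ]
}}

```text
t: 20.2
tool_pos: [0.5856, 0.0984, 0.2681]
eef_rot: [0.726, -0.614, -0.2, 0.236]
ft_force: [0.8, 0.7, 0.7]
width: 0.002
```

Run:
```python
from h import *
s,x,R=st();print(s["t"],x,s["q"].round(2),s["width"])
a=vision.read_camera("scene");cv2.imwrite("pics/sc4raw.png",a[:,:,::-1]);b=vision.read_camera("side");cv2.imwrite("pics/si4raw.png",b[:,:,::-1])
cv2.imwrite("pics/a4.png",np.hstack([cv2.resize(a[100:340,192:512,::-1],(400,300),interpolation=2),cv2.resize(b[100:250,150:350,::-1],(400,300),interpolation=2)]))
```

```text
20.2 [0.58560334 0.09842506 0.26805465] [ 0.09  0.76  0.94 -0.05  2.07  1.48] 0.0022042408345279963
```

View pics/a4.png

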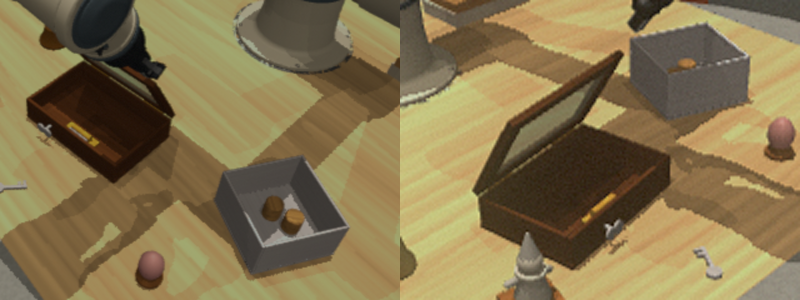

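Both corks are in the bin: (272,207) and (292,221) in the left half, and the box is empty. Next I tilt the closed gripper forward and push the lid's free rail down from its outer side.

Run:
```python
from h import *
s,x,R=st();G=Rt(-30);print("mv/5",shift(R,np.array([.56,-.03,.31])-x,5),"turn/9",turn(R,G,9))
h=np.array([.4909,-.0445,.055]);off=.019
def tcp(th,gap=0,u=.158):
    n=-np.sin(th)*e+np.cos(th)*Z;d=np.cos(th)*e+np.sin(th)*Z
    return h+u*d+(.012+gap)*n-off*G[:,2]
a=np.array([.56,-.03,.31]);A=tcp(1.03,.03);print("approach",A,"/4",shift(G,A-a,4))
pr=A
for th in(1.03,.93,.83,.73,.63,.524):
    q=tcp(th);print(th,q.round(4),shift(G,q-pr,1));pr=q
```

```text
mv/5 [0.1199, 0.0629, -0.0069] turn/9 [0.0407, 0.0, -0.0002]
approach [ 0.52622238 -0.03846183  0.22853011] /4 [0.0033, 0.0885, 0.0665]
1.03 [ 0.5516 -0.0341  0.2131] [0.0, -0.0728, 0.1312]
0.93 [ 0.5652 -0.0318  0.2053] [-0.0, -0.0402, 0.0682]
0.83 [ 0.5779 -0.0296  0.1961] [0.0, -0.0332, 0.0719]
0.73 [ 0.5897 -0.0276  0.1858] [-0.0, -0.0258, 0.0749]
0.63 [ 0.6004 -0.0258  0.1742] [-0.0, -0.0182, 0.0771]
0.524 [ 0.6105 -0.0241  0.1609] [0.0, -0.0108, 0.0832]
```

{"api": "play_rows", "payload": {
  "deltas": [
    [[0, 0.1, -0.13], [0, 0, 0], 0],
    [[0.12, 0.04, 0.03], [0, 0, 0], 0],
    [[0.12, 0.04, 0.03], [0, 0, 0], 0],
    [[0.12, 0.04, 0.03], [0, 0, 0], 0],
    [[0.12, 0.04, 0.03], [0, 0, 0], 0],
    [[0.12, 0.04, 0.03], [0, 0, 0], 0],
    [[0, 0, 0], [0, 0, 0], 0]
  ]
}}

```text
t: 21.0
tool_pos: [0.5543, -0.0291, 0.3001]
eef_rot: [0.726, -0.615, -0.2, 0.236]
ft_force: [0.0, 0.1, 0.1]
width: -0.002
```

{"api": "play_rows", "payload": {
  "deltas": [
    [[0, 0, 0], [0.0407, 0, 0], 0],
    [[0, 0, 0], [0.0407, 0, 0], 0],
    [[0, 0, 0], [0.0407, 0, 0], 0],
    [[0, 0, 0], [0.0407, 0, 0], 0],
    [[0, 0, 0], [0.0407, 0, 0], 0],
    [[0, 0, 0], [0.0407, 0, 0], 0],
    [[0, 0, 0], [0.0407, 0, 0], 0],
    [[0, 0, 0], [0.0407, 0, 0], 0],
    [[0, 0, 0], [0.0407, 0, 0], 0],
    [[0, 0, 0], [0, 0, 0], 0]
  ]
}}

```text
t: 22.0
tool_pos: [0.5521, -0.0261, 0.2986]
eef_rot: [0.737, -0.624, 0.166, -0.198]
ft_force: [-0.5, 0.0, -0.1]
width: 0.002
```

Run:
```python
from h import *
s,x,R=st();print(x,s["q"].round(2));A=np.array([.5262,-.0385,.2285]);print("rot",np.degrees(Rn.from_matrix(R.T@Rt(-30)).as_rotvec()).round(2),"approach/4",shift(R,A-x,4))
```

```text
[ 0.5520604  -0.0261315   0.29859781] [-0.28  0.17  1.85  0.36  0.68  0.89]
rot [ 0.06  0.05 -0.23] approach/4 [0.0101, 0.0736, 0.0587]
```

{"api": "play_rows", "payload": {
  "deltas": [
    [[0.01, 0.0736, 0.0587], [0, 0, 0], 0],
    [[0.01, 0.0736, 0.0587], [0, 0, 0], 0],
    [[0.01, 0.0736, 0.0587], [0, 0, 0], 0],
    [[0.01, 0.0736, 0.0587], [0, 0, 0], 0],
    [[0, 0, 0], [0, 0, 0], 0]
  ]
}}

```text
t: 22.5
tool_pos: [0.5285, -0.0385, 0.2279]
eef_rot: [0.738, -0.624, 0.163, -0.197]
ft_force: [-0.1, 0.9, -0.3]
width: -0.001
```

{"api": "play_rows", "payload": {
  "deltas": [
    [[0, -0.0243, 0.0437], [0, 0, 0], 0],
    [[0, -0.0243, 0.0437], [0, 0, 0], 0],
    [[0, -0.0243, 0.0437], [0, 0, 0], 0],
    [[0, -0.0201, 0.0341], [0, 0, 0], 0],
    [[0, -0.0201, 0.0341], [0, 0, 0], 0],
    [[0, -0.0166, 0.036], [0, 0, 0], 0],
    [[0, -0.0166, 0.036], [0, 0, 0], 0],
    [[0, 0, 0], [0, 0, 0], 0]
  ]
}}

```text
t: 23.3
tool_pos: [0.5812, -0.0304, 0.1963]
eef_rot: [0.738, -0.624, 0.166, -0.197]
ft_force: [0.1, 0.3, -0.9]
width: -0.002
```

Run:
```python
from h import *
s,x,R=st();print(x,s["ft_force"].round(1))
a=vision.read_camera("scene")[100:250,180:380];b=vision.read_camera("side")[80:240,150:350]
cv2.imwrite("pics/a5.png",np.hstack([cv2.resize(a[:,:,::-1],(400,300),interpolation=2),cv2.resize(b[:,:,::-1],(400,300),interpolation=2)]))
```

```text
[ 0.58115076 -0.03044594  0.19630493] [ 0.1  0.3 -0.9]
```

View pics/a5.png

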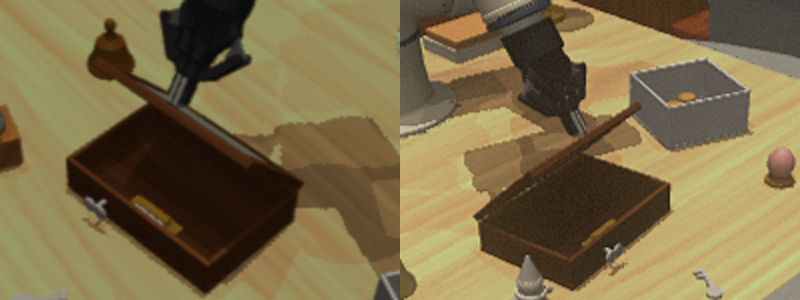

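```bash
cat > ang.py <<'E'
from h import *
def table(pts,ths):
    p=np.load("box.npy")
    for th in ths:
        b,l=boxpts([*p[:3],th]);print(round(th,3),[(proj(n,l(.17,v,w))[0]-uv).round(1).tolist() for n,uv,v,w in pts])
E
python3 - <<'E'
from ang import *
table([("side",(270,135),-.125,.012),("scene",(228.5,129),.125,0)],np.arange(.6,.95,.05))
E
```

```text
0.6 [[4.8, 7.8], [-10.0, 15.0]]
0.65 [[3.2, 5.4], [-8.7, 12.0]]
0.7 [[1.6, 3.0], [-7.2, 8.9]]
0.75 [[-0.1, 0.6], [-5.5, 5.9]]
0.8 [[-1.9, -1.6], [-3.8, 2.8]]
0.85 [[-3.7, -3.8], [-2.0, -0.2]]
0.9 [[-5.7, -5.9], [-0.1, -3.1]]
```

Side (270,135) and scene (228,129) put the lid at about 0.77–0.82, as expected. I'll continue to about 0.56 and then measure.

{"api": "play_rows", "payload": {
  "deltas": [
    [[0, -0.013, 0.0375], [0, 0, 0], 0],
    [[0, -0.013, 0.0375], [0, 0, 0], 0],
    [[0, -0.009, 0.0385], [0, 0, 0], 0],
    [[0, -0.009, 0.0385], [0, 0, 0], 0],
    [[0, -0.004, 0.028], [0, 0, 0], 0],
    [[0, -0.004, 0.027], [0, 0, 0], 0],
    [[0, 0, 0], [0, 0, 0], 0],
    [[0, 0, 0], [0, 0, 0], 0]
  ]
}}

```text
t: 24.2
tool_pos: [0.6099, -0.0257, 0.1662]
eef_rot: [0.738, -0.624, 0.166, -0.197]
ft_force: [-0.3, 0.2, -0.0]
width: -0.003
```

Run:
```python
from h import *
s,x,R=st();print(x,s["ft_force"].round(1));h=np.array([.4909,-.0445,.055]);G=R
t=x+.019*G[:,2]
d=t-h;print("tip (e,z,pp) from hinge",d@e,d[2],d@pp)
from scipy.optimize import brentq
f=lambda th:(-np.sin(th)*(d@e)+np.cos(th)*d[2])-.012
th=brentq(f,.2,1);print("theta by tip centre",th,"u",np.cos(th)*(d@e)+np.sin(th)*d[2])
a=vision.read_camera("scene");b=vision.read_camera("side");cv2.imwrite("pics/sc6.png",a[:,:,::-1]);cv2.imwrite("pics/si6.png",b[:,:,::-1])
a=a[100:250,180:380];b=b[110:260,150:350]
cv2.imwrite("pics/a6.png",np.hstack([cv2.resize(q[:,:,::-1],(400,300),interpolation=2) for q in(a,b)]))
```

```text
[ 0.60994732 -0.02565093  0.1662303 ] [-0.3  0.2 -0. ]
tip (e,z,pp) from hinge 0.12998942123132973 0.09475763149935043 -0.001481409775441624
theta by tip centre 0.5552337622006109 u 0.1604127749258848
```

View pics/a6.png

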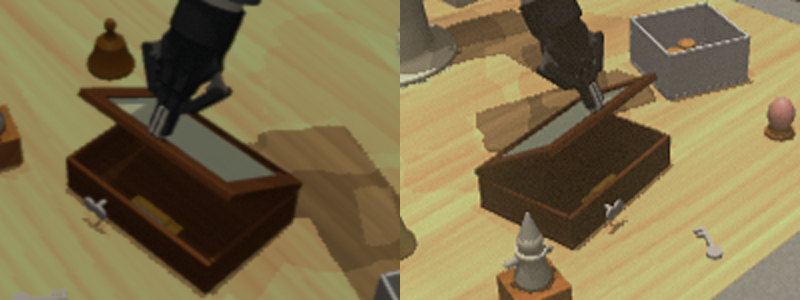

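Run:
```python
from ang import *
table([("scene",(220,145),.125,.012),("scene",(296.5,194),-.125,.012),("side",(277.5,147),-.125,.012)],np.arange(.44,.64,.03))
```

```text
0.44 [[-3.9, 4.5], [-4.7, 9.7], [1.5, 3.9]]
0.47 [[-3.2, 2.7], [-3.8, 7.8], [0.8, 2.4]]
0.5 [[-2.4, 0.8], [-2.8, 5.9], [0.0, 0.8]]
0.53 [[-1.6, -1.0], [-1.9, 3.9], [-0.8, -0.7]]
0.56 [[-0.8, -2.9], [-0.8, 2.0], [-1.6, -2.2]]
0.59 [[0.0, -4.7], [0.2, -0.0], [-2.4, -3.7]]
0.62 [[0.9, -6.5], [1.3, -2.0], [-3.3, -5.2]]
```

{"api": "play_rows", "payload": {
  "deltas": [
    [[0, 0, -0.1], [0, 0, 0], 0],
    [[0, 0, -0.2], [0, 0, 0], 0],
    [[0, 0, -0.2], [0, 0, 0], 0],
    [[0, 0, -0.2], [0, 0, 0], 0],
    [[0, 0, -0.2], [0, 0, 0], 0],
    [[0, 0, 0], [0, 0, 0], 0],
    [[0, 0, 0], [0, 0, 0], 0]
  ]
}}

```text
t: 25.0
tool_pos: [0.5214, -0.041, 0.3234]
eef_rot: [0.738, -0.624, 0.167, -0.198]
ft_force: [-0.4, -0.3, -0.6]
width: -0.0
```

```bash
cat > fit.py <<'E'
from h import *
from scipy.optimize import minimize
from scipy.spatial import ConvexHull
s,x,R=st();print(s["t"],x)
M={}
for n in("scene","side","wrist"):
    im=vision.read_camera(n);cv2.imwrite(f"pics/{n}_f.png",im[:,:,::-1]);C=cam(n);M[n]=(C,{})
    for q in("lid","music_box"):
        D=vision.cut_out(n,q)
        for d in D[:2]:print(n,q,round(d["conf"],2),np.round(d["extent"]),d["region"].sum())
        if D:M[n][1][q]=D[0]["region"]
def pj(C,X):
    K,R,t=C;u=(X@R.T+t)@K.T;return u[:,:2]/u[:,2:]
def hull(m,C,X):
    u=pj(C,X);u=u[ConvexHull(u).vertices];cv2.fillConvexPoly(m,np.round((u+.5)*4*16-8).astype(np.int32),1,shift=4)
def cost(p,keys):
    b,l=boxpts(p);L=np.array([l(u,v,w) for u in(0,.17) for v in(-.125,.125) for w in(0,.012)])
    B=np.array([b(u,v,w) for u in(-.085,.085) for v in(-.125,.125) for w in(0,.055)])
    c=0
    for n,q in keys:
        m=np.zeros((384*4,512*4),np.uint8);hull(m,M[n][0],L)
        if q=="music_box":hull(m,M[n][0],B)
        m=cv2.resize(m.astype(np.float32),(512,384),interpolation=cv2.INTER_AREA)
        c+=np.abs(m-M[n][1][q]).sum()/np.sqrt(M[n][1][q].sum())
    return c
E
python3 - <<'E'
from fit import *
p=np.load("box.npy")
allk=[(n,q) for n in M for q in M[n][1]]
for th in np.arange(.44,.65,.03):print(round(th,2),[round(cost([*p[:3],th],[k]),2) for k in allk])
print(allk)
sc=np.array([.005,.005,.02,.05])
for ks in([k for k in allk if k[0]!="wrist"],allk):
    r=minimize(lambda z:cost(np.array([*p[:3],.54])+z*sc,ks),np.zeros(4),method="Nelder-Mead",options=dict(initial_simplex=np.vstack([np.zeros(4),np.eye(4)])))
    print((np.array([*p[:3],.54])+r.x*sc).round(4),r.fun)
E
```

```text
25.0 [ 0.5213925  -0.04096703  0.32343507]
scene lid 0.96 [218. 144. 330. 202.] 2774
scene lid 0.68 [222. 110. 249. 139.] 478
scene music_box 0.88 [216. 142. 333. 246.] 7336
side lid 0.75 [187. 145. 276. 197.] 1221
side lid 0.44 [187. 145. 284. 232.] 4740
wrist lid 0.59 [141. 152. 368. 282.] 24477
wrist music_box 0.94 [144. 142. 370. 285.] 24761
wrist music_box 0.66 [143. 151. 366. 282.] 24653
0.44 [np.float64(17.61), np.float64(5.51), np.float64(21.0), np.float64(27.81), np.float64(27.92)]
0.47 [np.float64(13.21), np.float64(4.76), np.float64(16.11), np.float64(26.03), np.float64(26.48)]
0.5 [np.float64(8.63), np.float64(3.93), np.float64(11.05), np.float64(24.49), np.float64(25.29)]
0.53 [np.float64(4.56), np.float64(3.17), np.float64(5.73), np.float64(24.48), np.float64(25.33)]
0.56 [np.float64(2.78), np.float64(2.68), np.float64(3.55), np.float64(26.73), np.float64(27.26)]
0.59 [np.float64(7.52), np.float64(3.58), np.float64(8.39), np.float64(30.21), np.float64(30.63)]
0.62 [np.float64(12.51), np.float64(4.57), np.float64(13.67), np.float64(33.97), np.float64(33.98)]
0.65 [np.float64(17.38), np.float64(5.52), np.float64(18.85), np.float64(38.07), np.float64(36.36)]
[('scene', 'lid'), ('scene', 'music_box'), ('side', 'lid'), ('wrist', 'lid'), ('wrist', 'music_box')]
[ 0.5747 -0.0278  3.3064  0.5556] 6.803294949865421
[ 0.5773 -0.0291  3.3122  0.5659] 52.23719810873475
```

The mask fit in two fixed views gives 0.556 rad, and the contact geometry gives 0.555. Another 5 mm along the tool axis should bring it to 0.524.

{"api": "play_rows", "payload": {
  "deltas": [
    [[0, 0, 0.2], [0, 0, 0], 0],
    [[0, 0, 0.2], [0, 0, 0], 0],
    [[0, 0, 0.2], [0, 0, 0], 0],
    [[0, 0, 0.2], [0, 0, 0], 0],
    [[0, 0, 0.07], [0, 0, 0], 0],
    [[0, 0, 0.03], [0, 0, 0], 0],
    [[0, -0.001, 0.015], [0, 0, 0], 0],
    [[0, -0.001, 0.011], [0, 0, 0], 0],
    [[0, 0, 0], [0, 0, 0], 0],
    [[0, 0, 0], [0, 0, 0], 0]
  ]
}}

```text
t: 26.45
tool_pos: [0.613, -0.0254, 0.1631]
eef_rot: [0.738, -0.624, 0.167, -0.198]
ft_force: [0.8, -0.5, 0.6]
width: 0.001
```

{"api": "play_rows", "payload": {
  "deltas": [
    [[0, 0, 0], [0, 0, 0], 0],
    [[0, 0, -0.05], [0, 0, 0], 0],
    [[0, 0, -0.15], [0, 0, 0], 0],
    [[0, 0, -0.2], [0, 0, 0], 0],
    [[0, 0, -0.2], [0, 0, 0], 0],
    [[0, 0, -0.2], [0, 0, 0], 0],
    [[0, 0, -0.2], [0, 0, 0], 0],
    [[0, 0, 0], [0, 0, 0], 0],
    [[0, 0, 0], [0, 0, 0], 0]
  ]
}}

```text
t: 27.35
tool_pos: [0.5141, -0.0422, 0.3366]
eef_rot: [0.737, -0.624, 0.167, -0.197]
ft_force: [0.5, -0.2, -0.1]
width: 0.004
```

Run:
```python
from fit import *
p=np.load("box.npy");sc=np.array([.005,.005,.02,.05])
ks=[(n,q) for n in M for q in M[n][1] if n!="wrist"]
r=minimize(lambda z:cost(np.array([*p[:3],.52])+z*sc,ks),np.zeros(4),method="Nelder-Mead",options=dict(initial_simplex=np.vstack([np.zeros(4),np.eye(4)])))
print((np.array([*p[:3],.52])+r.x*sc).round(4),r.fun)
q=[.5747,-.0278,3.3064];ths=np.arange(.48,.58,.01);print([ (round(t,2),round(cost([*q,t],ks),2)) for t in ths])
for n in("scene","side"):
    for k in("cork_a","bin","bell","egg","clown","key"):
        for d in vision.cut_out(n,k)[:2]:print(n,k,round(d["conf"],2),np.round(d["extent"]))
a=cv2.imread("pics/scene_f.png");b=cv2.imread("pics/side_f.png");cv2.imwrite("pics/fin.png",np.hstack([cv2.resize(v,(400,300)) for v in(a,b)]))
```

```text
27.35 [ 0.51410789 -0.04220722  0.3366271 ]
scene lid 0.66 [221. 146. 330. 202.] 2780
scene lid 0.38 [186. 246. 213. 254.] 93
side lid 0.74 [183. 145. 281. 198.] 1294
side lid 0.72 [265. 108. 322. 160.] 2186
side music_box 0.92 [187. 149. 286. 236.] 4748
wrist lid 0.84 [150. 148. 362. 275.] 22980
wrist music_box 0.96 [148. 142. 367. 276.] 23231
[ 0.5756 -0.0279  3.31    0.5463] 7.318308137154853
[(np.float64(0.48), np.float64(25.92)), (np.float64(0.49), np.float64(22.37)), (np.float64(0.5), np.float64(18.67)), (np.float64(0.51), np.float64(15.37)), (np.float64(0.52), np.float64(12.29)), (np.float64(0.53), np.float64(9.31)), (np.float64(0.54), np.float64(7.92)), (np.float64(0.55), np.float64(8.99)), (np.float64(0.56), np.float64(12.27)), (np.float64(0.57), np.float64(15.99))]
scene cork_a 0.82 [400. 255. 420. 276.]
scene cork_a 0.57 [416. 269. 436. 290.]
scene bin 0.75 [364. 223. 470. 320.]
scene bell 0.59 [223. 108. 249. 138.]
scene egg 0.76 [301. 300. 325. 331.]
scene clown 0.6 [157. 130. 190. 189.]
scene key 0.69 [186. 249. 211. 254.]
side bin 0.78 [263. 109. 323. 163.]
side bell 0.82 [130. 209. 158. 241.]
side egg 0.78 [331. 160. 346. 180.]
side egg 0.24 [266. 111. 323. 160.]
side clown 0.86 [199. 218. 235. 275.]
side key 0.48 [300. 223. 312. 241.]
```

View pics/fin.png

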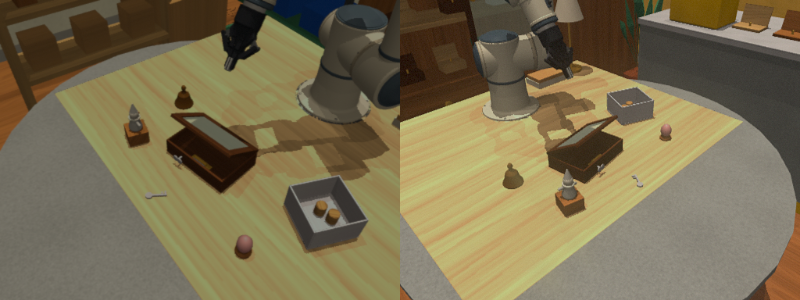

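The mask fit now gives about 0.542 and the contact geometry about 0.529. I'll push 1.6 mm further to split the difference.

{"api": "play_rows", "payload": {
  "deltas": [
    [[0, 0, 0.2], [0, 0, 0], 0],
    [[0, 0, 0.2], [0, 0, 0], 0],
    [[0, 0, 0.2], [0, 0, 0], 0],
    [[0, 0, 0.2], [0, 0, 0], 0],
    [[0, 0, 0.12], [0, 0, 0], 0],
    [[0, 0, 0.06], [0, 0, 0], 0],
    [[0, 0, 0.02], [0, 0, 0], 0],
    [[0, 0, 0.008], [0, 0, 0], 0],
    [[0, 0, 0], [0, 0, 0], 0],
    [[0, 0, 0], [0, 0, 0], 0]
  ]
}}

```text
t: 29.4
tool_pos: [0.6137, -0.0253, 0.1618]
eef_rot: [0.738, -0.624, 0.167, -0.198]
ft_force: [-0.4, 0.5, 0.0]
width: -0.001
```

{"api": "play_rows", "payload": {
  "deltas": [
    [[0, 0, 0], [0, 0, 0], 0],
    [[0, 0, -0.05], [0, 0, 0], 0],
    [[0, 0, -0.15], [0, 0, 0], 0],
    [[0, 0, -0.2], [0, 0, 0], 0],
    [[0, 0, -0.2], [0, 0, 0], 0],
    [[0, 0, -0.2], [0, 0, 0], 0],
    [[0, 0, -0.2], [0, 0, 0], 0],
    [[0, 0, 0], [0, 0, 0], 0],
    [[0, 0, 0], [0, 0, 0], 0]
  ]
}}

```text
t: 30.3
tool_pos: [0.5149, -0.0421, 0.3354]
eef_rot: [0.737, -0.624, 0.167, -0.198]
ft_force: [0.1, -0.5, -0.5]
width: -0.008
```

Run:
```python
from fit import *
q=[.5750,-.0278,3.308];ks=[(n,k) for n in M for k in M[n][1] if n!="wrist"];ths=np.arange(.48,.58,.01)
for k in ks:print(k,[ (round(float(t),2),round(float(cost([*q,t],[k])),2)) for t in ths])
```

```text
30.3 [ 0.51490372 -0.04209168  0.33536913]
scene lid 0.66 [218. 145. 330. 203.] 2886
scene music_box 0.58 [214. 142. 333. 245.] 7322
side lid 0.8 [188. 150. 279. 196.] 1402
side lid 0.2 [130. 207. 157. 244.] 603
side music_box 0.98 [186. 146. 284. 233.] 4652
side music_box 0.3 [263. 110. 322. 158.] 2163
wrist lid 0.92 [146. 151. 363. 277.] 23317
wrist music_box 0.66 [149. 140. 367. 280.] 23554
wrist music_box 0.55 [154. 149. 361. 274.] 23180
('scene', 'lid') [(0.48, 8.76), (0.49, 7.22), (0.5, 5.83), (0.51, 4.32), (0.52, 2.86), (0.53, 1.96), (0.54, 2.5), (0.55, 3.94), (0.56, 5.38), (0.57, 6.93)]
('scene', 'music_box') [(0.48, 3.0), (0.49, 2.69), (0.5, 2.43), (0.51, 2.15), (0.52, 1.96), (0.53, 1.93), (0.54, 2.16), (0.55, 2.51), (0.56, 2.81), (0.57, 3.12)]
('side', 'lid') [(0.48, 7.23), (0.49, 5.7), (0.5, 4.23), (0.51, 2.83), (0.52, 2.51), (0.53, 3.44), (0.54, 5.01), (0.55, 6.6), (0.56, 8.19), (0.57, 9.71)]
('side', 'music_box') [(0.48, 4.16), (0.49, 3.85), (0.5, 3.56), (0.51, 3.31), (0.52, 3.3), (0.53, 3.39), (0.54, 3.76), (0.55, 4.12), (0.56, 4.49), (0.57, 4.84)]
```

All four fits now lie between 0.515 and 0.53, and the gripper is well clear of the lid.

```bash
python3 -c "
from cell import workorder;print(workorder.close_job())"
```

```text
the job is handed in; nothing more can be done
None
```

The job is handed in: both cork plugs are in the metal bin and the lid stands at about 30 degrees. It took about 31 s of robot time.

- **Corks:** I reached under the lid with the gripper tilted 36 degrees and put each cork in the bin. The second-to-last scene picture showed two corks there and none in the box.
- **Lid:** I pushed its outer rail down with closed fingers in three steps, then backed the gripper well clear. Mask fits from the scene and side cameras gave 0.515–0.53 rad at the end, against a target of 0.524. After the previous push, the fit (about 0.542) and the contact geometry (about 0.529) had differed by 0.013 rad, so I pushed 1.6 mm further.
- **Other things on the counter:** the bin, bell, egg, clown and key were detected within a few pixels of where they started. That check came before the last small push, and the push touched only the lid.

**Disagreements and limits:**
- The task text says the hinge side faces world +y. The pictures showed it facing the robot (about world -x), so I worked from the pictures.
- Fits that used the wrist camera matched poorly, because that view was at close range, so I did not use them.
- The force readings I saw at the end of each move stayed below 8 N.

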